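# Close a lidded tin in the two-pillar closing jig and hold it shut

## Robot

A 6-joint arm with a two-finger parallel gripper is mounted at the origin on a cart in front of the work surface, level with it; the furniture and walls round the work are solid. World frame = base frame: x ahead of the robot, y to its left, z up, the work surface at z = 0. Lengths are in mm, angles in rad, forces in N, time in s.
With the tool pointing down it reaches from about 425 to 1125 mm from the base axis. Payload 14.9 kg.
Tool frame: the origin (TCP) lies midway between the tips of the shut fingers; the grasp point (between the pads) lies 19 mm behind it (manip.tcp_to_grasp is the distance from the TCP to the grasp point, in mm); y points along the fingers, z is the direction in which the jaws open and shut, and the axes are right-handed (so a half turn about y gives the same grasp; the last joint's range is limited). The gripper opens to 91 mm and grips with 3 to 60 N. Pads are 32 mm wide; open, the fingers measure 118 mm over their backs; the gripper's body (76 mm by 178 mm) begins 60 mm behind the grasp point.
Start: joints at [1.238, 0.379, 1.734, -0, 1.028, -0.033], TCP at [206.738, 668.788, 213.932] pointing down, gripper open.
Joint ranges: [-2.77, 2.77], [-0.74, 2.19], [0, 2.66], [-1.06, 4.2], [0.31, 2.87], [-3.08, 3.08]. Speed limits (rad/s): [1.89, 1.89, 2.39, 3.14, 3.14, 3.14].

## Interface

Orientations are given as a unit quaternion [w, x, y, z].
In Python, from plant import manip, vision, order, spotter gives the robot as it stands.
- The arm moves only by the tool step_arm, never from a script. Its argument "commands" is a list of rows, each a list of 7 numbers: the shift along the tool's x, y, z each as a share of 0.03 m, from -1 to 1, then the turn, a rotation vector about the tool's x, y, z each as a share of 5 degrees, from -1 to 1, then the opening, from 0 (shut) to 1 (fully open). In form: [[tx, ty, tz, rx, ry, rz, claw], ...]. A call has 1 to 20 rows; each row shifts and turns the commanded pose from where the row before left it, along the tool's axes as they then stand; what a row does not reach is not made up. A row lasts 1/12 s, in which the tool goes at most 41.7 mm and 7.16 degrees, less where a joint would pass 70% of its speed; a pose out of reach is approached as far as the arm can. A call with a number of a shift or a turn outside -1 to 1 is refused whole. A call with a gripper value outside its range is refused whole. The fingers move at their own pace and stop on an object; the grip force is fixed at half the most. Time passes only in rows, so rows that do not move let the fingers close. It gives the time, the measured TCP pose, the force and the opening at its end, in the units of the state.
- manip.state(): the state, without advancing time (a new reading comes with each control period).
- vision.grab_frame(name): name is "scene" or "top"; returns the picture (420x560x3 uint8, red, green, blue); there is no depth.
- vision.camera_params(name): a dict with "K" (3x3 intrinsics, pixels), "dist" ([k1, k2, p1, p2, k3] as OpenCV has them; the pictures are not rectified), "world_from_camera" (4x4, takes a point from camera to world coordinates). Camera axes: x right, y down, z forward; pixel columns grow to the right and rows downward; lengths in mm; the calibration is good to about 2 mm. A picture is of the moment at which its call begins. camera_params takes no time and is no camera call.
- order.job_done(): hands the job in, once; it reports no verdict.
Trained networks look in the newest picture that a camera, given by its name, has taken for a name from the list of things; names that differ only in an ending like _2 or _b are one class to them, and where a whole thing is asked for, a point or a joint stands for the part that bears it (a point fixed in the world has none). Each returns a list of dicts, best first, with "conf" (0 to 1); they miss things now and then, are a little off and sometimes report something else, mostly with a low value. They report only what shows in the picture. A call takes as long as a camera call. They do not tell look-alikes from the thing itself.
- spotter.find_in(thing, camera): "centre" ([x, y, z] in mm, in world coordinates, good to about 4 mm: the middle of the surface that is visible of it).
The state is a dict: "t": time; "joint_positions": joint angles; "qd": joint speeds; "effort": joint torques, N m; "ee_pos": TCP position; "tool_rot": TCP orientation; "contact_force": force on the tool from outside, world axes, zero at the start; "torque": the same for the moment, N m; "gripper_width": finger opening in mm.
Only numpy, scipy, OpenCV 4.12 (cv2) and the standard library are available. Lean on these libraries where they do the work, as an engineer would, in place of code of your own. Each camera call takes 0.05 s, during which the arm holds its last target. There are 200 camera calls.

## Task

A filled gold tin with its lid laid on stands in the white closing jig. First slide the jig's blue-tabbed side jaw shut until it presses the tin snugly into the V-block opposite (gently, without denting it), then set the loose steel pressing bar with the blue grip over the jig's two dowels, level, and press it straight down until it lands on the stop posts and the lid is home. The jig is sprung and opens again if let go, so finish while still pressing the bar fully down; leave the other tins, the jar and the spoon alone.

Things in the scene. Friction and masses are not known exactly. Their poses are not given: they have to be found in the camera images.
- jig_base: closing jig, fixed: white slab 174 (x, from -114 to +60 mm) x 180 (y) mm, top 15 mm above the table. Origin at table level under the nest's centre, midway between the dowels; +x from side jaw to metal V-block, z up. V-block at the +x side, 28 mm above the table: a tin pressed into it has its axis on the origin. Only dowels, collars and jaw tab rise over 45 mm
- dowel_a_tip (a point): top end of the steel dowel at x = 0, y = +65 mm of the jig, 72.5 mm above the table. Dowel 12 mm in diameter, bullet-nosed over its last 11 mm; round it a brass collar of 21 mm on a spring, its top 48.5 mm above the table when free, yielding straight down 10 mm
- dowel_b_tip (a point): top end of the other, equal dowel, at x = 0, y = -65 mm of the jig, 72.5 mm above the table
- stop_a_top (a point): top of the steel stop post at x = 0, y = +46.5 mm of the jig, 10 mm across, 38.5 mm above the table: the pressing bar's underside lands on the two stop posts when the jig is fully closed
- stop_b_top (a point): top of the other stop post, at x = 0, y = -46.5 mm of the jig
- side_jaw: sliding side jaw on the jig: steel carriage with a metal V-pad (top 28 mm above the table) facing the tin and an upright blue tab. Slides only along the jig's x, against about 5 N of friction, and stays where it is left. Origin at table level, y = 0 of the jig: x = -32 mm of the jig when fully open, about 0 when the tin is clamped against the V-block; starts 22 to 32 mm open
- jaw_tab (a point): centre of the jaw's blue tab, 46 mm above the table and 68 mm behind (-x) the jaw's origin; tab 14 mm thick (jig's x), 30 mm wide (y), from 27 to 65 mm above the table; push it from behind (-x side) or pinch it. At its foot the jaw's carriage, 28 mm above the table, reaches 12 mm behind the tab's centre
- tin: gold tin, 66 mm across, 22 mm high without its lid, standing loose on the slab (15 mm above the table), 2 to 12 mm short of its seat in the V-block and up to 4 mm aside; origin at the centre of its underside, z up. The lid laid on it is 69 mm across, its top 42.5 mm above the table
- lid_slide (a joint): how far the slip lid has been pushed down onto the tin, in m: 0 as laid on, 0.004 to 0.005 with the jig fully closed (home). It takes about 4 N to push and stays where it is pushed
- bar_grip (a point): centre of the blue grip of the loose pressing bar: a rounded bar 84 mm long (bar's y), 22 mm wide (x), 22 mm high, on two posts; 43 mm above the bar's underside, its own underside 20 mm above the bar's top. Grip centre above the table: 43 mm lying on it, 91.5 mm with the bar resting on the collars, 81.5 mm fully closed. Axes as the bar's
- press_bar: loose steel pressing bar, lying flat beside the jig: 176 mm long (y), 46 mm wide (x), 12 mm thick, 0.25 to 0.45 kg; origin at the centre of its underside, z up. Two chamfered through bores of 13.7 mm at x = 0, y = +65 and -65 mm; it goes on either way round. Closing the jig takes about 11 N of downward push, kept up at the end; 25 N does no harm
- open_tin: bystander: open gold tin filled with black roe, 66 mm across, 25 mm high; origin at its underside
- done_tin: bystander: closed gold tin, 66 mm across, 22 mm high; origin at its underside
- jar: bystander: white jar with orange screw lid, 69 mm across, 75 mm high; origin at its underside
- filling_spoon: bystander: small steel spoon 165 mm long; origin at its middle
Not all that is in view belongs to the job. Several things have the shape of the press_bar; the one meant has the colours described above.

How it is judged (in metres and radians):
On the way, in this order (a step that is already met when the one before it is completed fails the run):
1. the side jaw presses the tin (more than 2 N) into the V-block (contact force between side_jaw and tin above 2 N and horizontal distance between tin and jig_base below 0.0025 m), for 0.2 s.
2. the pressing bar sits level over both dowels (horizontal distance between press_bar and jig_base below 0.004 m and angle between the y axis of press_bar and the y axis of jig_base, either way round below 0.07 rad and angle between press_bar's own z axis and vertical below 0.1 rad and z of press_bar in the frame of jig_base below 0.055 m), for 0.1 s.
At the end, for the whole second after the job is handed in: robot still pushing: bar on both dowels (4 mm, 0.07 rad yaw, 0.04 rad tilt), its underside within 1.3 mm of the stop posts, pressed on the jig with over 6 N; lid down at least 3 mm; tin within 3 mm of the nest centre, jaw still shut on it (z of press_bar in the frame of jig_base below 0.0398 m and horizontal distance between press_bar and jig_base below 0.004 m and angle between the y axis of press_bar and the y axis of jig_base, either way round below 0.07 rad and angle between press_bar's own z axis and vertical below 0.04 rad and contact force between press_bar and jig_base above 6 N and (contact force between press_bar and the fingers above 1.5 N or contact force between press_bar and the arm above 1.5 N) and value of joint lid_slide above 0.003 m and horizontal distance between tin and jig_base below 0.003 m and x of side_jaw in the frame of jig_base above -0.0025 m); the arm keeps its last pose, push and grip.
It fails at once if the side jaw squeezes the tin with more than 60 N (contact force between side_jaw and tin above 60 N).
It fails at once if a bystander is moved by more than 25 mm (distance of any of open_tin, done_tin, jar, filling_spoon from where it was at the start of the episode above 0.025 m).
It also fails if it takes over 54 s, if anything falls off the work surface, if the arm or the gripper's body presses on something with over 40 N, if the wrist force passes 120 N, or if a joint passes its speed limit or range.

## Working session

There is one attempt and no reset: what is moved stays moved. The work goes in short steps, Python scripts to look and compute and a tool call to move; the robot and the scene stay as the last step left them, time stands still between calls to the robot, and variables do not carry over. Pictures are saved under pics/ and viewed, about 8 in all and at most 12, crops included, and the job is handed in when it is done.

Besides the shell and the picture viewer there is one more tool, called after "Emit:" as name(argument=value, ...) on one line, values as JSON. step_arm: Moves the arm, as the interface text tells. Shift numbers are shares of 0.03 m and turn numbers shares of 5 degrees, none past 1 either way. Its arguments: {"type":"object","properties":{"commands":{"type":"array"}},"required":["commands"]}

```bash
mkdir -p pics; ls; python3 - <<'E'
from plant import manip, vision, order, spotter
import cv2,numpy as np
s=manip.state();print(s['t'],s['ee_pos'],s['tool_rot'],s['gripper_width'],manip.tcp_to_grasp)
for n in('scene','top'):
    im=vision.grab_frame(n);cv2.imwrite(f'pics/{n}0.png',im[:,:,::-1])
    p=vision.camera_params(n);print(n,np.round(p['K'],1).tolist(),p['dist'],np.round(p['world_from_camera'],3).tolist())
E
```

```text
pics
0.0 [206.61372366 668.38818851 213.26313506] [-0.69878382  0.69956896 -0.10567693  0.10553116] 91.49169098862288 18.8
scene [[509.1, 0.0, 279.8], [0.0, 509.1, 206.4], [0.0, 0.0, 1.0]] [0.03406992 0.         0.         0.         0.        ] [[0.809, -0.306, 0.501, -225.467], [-0.587, -0.434, 0.683, -1221.557], [0.008, -0.847, -0.531, 938.452], [0.0, 0.0, 0.0, 1.0]]
top [[505.9, 0.0, 278.6], [0.0, 505.9, 202.0], [0.0, 0.0, 1.0]] [-0.00287177  0.          0.          0.          0.        ] [[0.012, -0.999, 0.038, 526.943], [-1.0, -0.012, 0.015, -102.17], [-0.014, -0.038, -0.999, 1292.288], [0.0, 0.0, 0.0, 1.0]]
```

View pics/scene0.png

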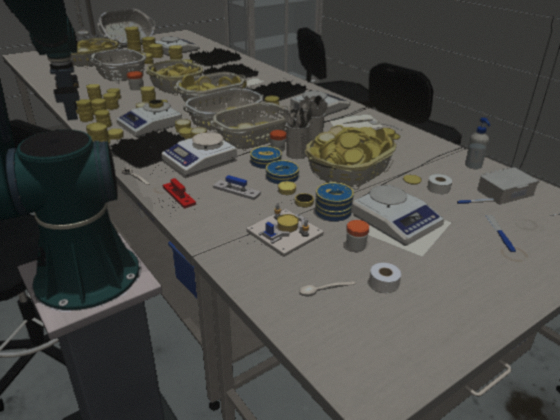

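View pics/top0.png

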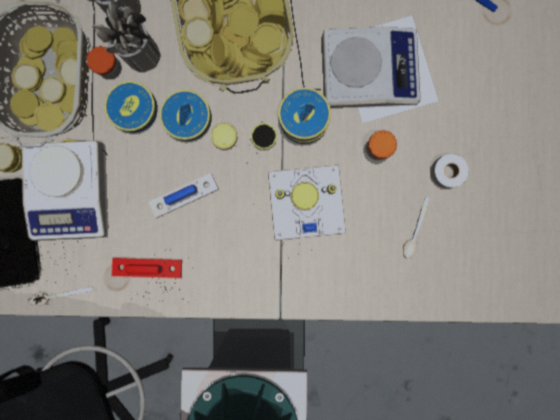

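```bash
python3 - <<'E'
from plant import manip, vision, order, spotter
import numpy as np
for c in('top','scene'):
  for n in ('jig_base','dowel_a_tip','stop_a_top','jaw_tab','tin','bar_grip','press_bar'):
    print(c,n,[(np.round(d['centre']).tolist(),round(d['conf'],2)) for d in spotter.find_in(n,c)])
E
```

```text
top jig_base [([563.0, -154.0, 17.0], 0.77)]
top dowel_a_tip [([572.0, -158.0, 13.0], 0.9), ([590.0, 157.0, 12.0], 0.53)]
top stop_a_top [([565.0, -159.0, 16.0], 0.57)]
top jaw_tab [([528.0, -158.0, 22.0], 0.94), ([743.0, -44.0, 21.0], 0.58)]
top tin [([592.0, -149.0, 37.0], 0.57)]
top bar_grip [([410.0, 243.0, 11.0], 0.82), ([586.0, 155.0, 11.0], 0.74), ([590.0, -151.0, 39.0], 0.67), ([594.0, -149.0, 39.0], 0.56)]
top press_bar [([407.0, 246.0, 10.0], 0.9), ([587.0, 157.0, 10.0], 0.65)]
scene jig_base [([556.0, -182.0, 14.0], 0.66)]
scene dowel_a_tip [([556.0, -182.0, 14.0], 0.59)]
scene stop_a_top [([554.0, -186.0, 18.0], 0.6)]
scene jaw_tab [([513.0, -168.0, 24.0], 0.78)]
scene tin [([588.0, -154.0, 36.0], 0.73), ([515.0, -169.0, 25.0], 0.27)]
scene bar_grip [([587.0, 152.0, 12.0], 0.73), ([399.0, 228.0, 12.0], 0.72), ([557.0, -181.0, 16.0], 0.64)]
scene press_bar [([587.0, 153.0, 13.0], 0.8), ([402.0, 224.0, 12.0], 0.77), ([552.0, -186.0, 16.0], 0.6)]
```

The scene view shows the jig at about (285,228), the blue-grip steel bar at (237,187) and a red look-alike at (180,192). The top view shows the jig at (306,202), the blue-grip bar at (183,194) and the red look-alike at (147,268). The things that could be taken for the bar are steel/blue at top (183,194) and red at top (147,268), and by the description I choose the steel/blue one. Next is a close crop to check it.

```bash
python3 - <<'E'
import cv2,numpy as np
t=cv2.imread('pics/top0.png');s=cv2.imread('pics/scene0.png')
C=np.zeros((600,800,3),np.uint8)
def put(im,x,y,w,h,X,Y):
    c=cv2.resize(im[y:y+h,x:x+w],None,fx=4,fy=4,interpolation=cv2.INTER_CUBIC)
    C[Y:Y+h*4,X:X+w*4]=c
    for k in range(0,w,10): cv2.putText(C,str(x+k),(X+k*4,Y+8),0,.3,(0,0,255)); 
    for k in range(0,h,10): cv2.putText(C,str(y+k),(X,Y+k*4+4),0,.3,(0,0,255))
put(t,260,160,90,85,0,0);put(t,140,165,90,60,400,0)
put(s,240,195,95,60,0,350);put(s,200,165,75,45,400,350)
cv2.imwrite('pics/crop1.png',C)
E
```

```text
(no output)
```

View pics/crop1.png

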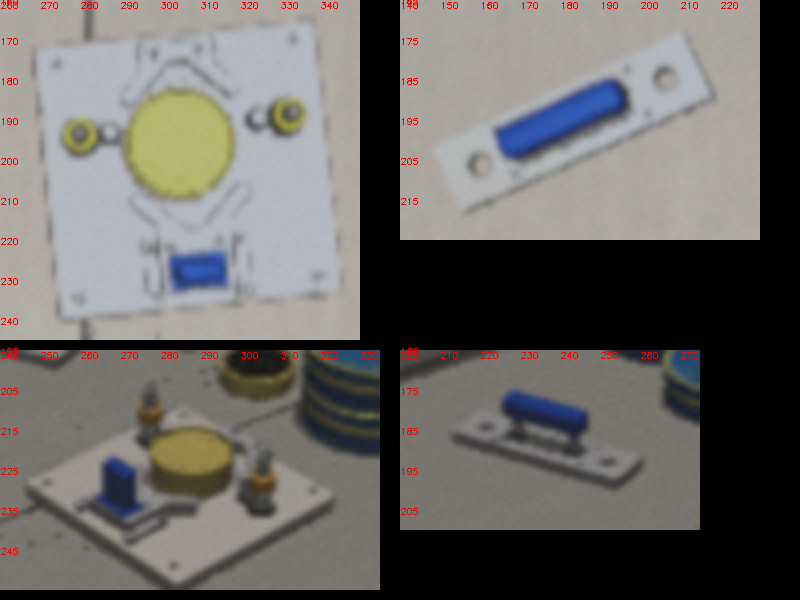

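The crop confirms the steel bar with the blue grip. In the top view its bores are at (160,206) and (206.5,184.5), the dowel tips at (280,194) and (332,188.5), the lid centre at (305,196) and the tab at (310,228). Next I triangulate.

```bash
cat > h.py <<'E'
from plant import manip, vision, order, spotter
import cv2,numpy as np
from scipy.spatial.transform import Rotation as R
P={n:vision.camera_params(n) for n in('top','scene')}
def ray(n,uv):
    p=P[n];u=cv2.undistortPoints(np.array([[uv]],float),p['K'],np.array(p['dist']))[0,0]
    W=np.array(p['world_from_camera']);return W[:3,3],W[:3,:3]@np.array([*u,1])
def at(n,uv,z):
    o,d=ray(n,uv);return o+d*(z-o[2])/d[2]
def tri(a,b):
    o1,d1=ray('top',a);o2,d2=ray('scene',b)
    k=np.linalg.lstsq(np.c_[d1,-d2],o2-o1,rcond=None)[0]
    p,q=o1+d1*k[0],o2+d2*k[1];return (p+q)/2,np.linalg.norm(p-q)
def proj(n,X):
    p=P[n];M=np.linalg.inv(p['world_from_camera'])
    return cv2.projectPoints(np.array([X],float),cv2.Rodrigues(M[:3,:3])[0],M[:3,3],p['K'],np.array(p['dist']))[0].ravel()
def tool():
    s=manip.state();q=s['tool_rot'];return np.array(s['ee_pos']),R.from_quat([q[1],q[2],q[3],q[0]]),s
E
python3 - <<'E'
from h import *
np.set_printoptions(precision=1,suppress=True)
T=dict(da=((280,193.7),(277.8,203.9),72.5),db=((332,188.5),(306,220.6),72.5),bl=((160.25,205.75),(222,184.25),12),br=((206.5,184.5),(252.25,193),12),grip=((180.5,194.75),(236.3,180.3),54))
for k,(a,b,z) in T.items(): print(k,*tri(a,b),'top@z',at('top',a,z)[:2],'scene@z',at('scene',b,z)[:2])
c=[at('top',p,15)[:2] for p in((268.3,171.8),(338.3,165),(345.5,231.5),(275.3,239.8))]
print('corners',c)
print('lid',at('top',(304.8,196),42.5),'tab',at('top',(309.8,227.8),65))
p,r,s=tool();print(p,r.as_matrix())
E
```

```text
da [595.3 -88.3  70.1] 3.4040124889239567 top@z [593.8 -87.4] scene@z [594.5 -92.3]
db [ 610.3 -214.6   68. ] 5.330344469766647 top@z [ 607.8 -212.6] scene@z [ 608.4 -221. ]
bl [563.8 216.8  11.7] 2.0850302512074372 top@z [562.9 217.3] scene@z [564.3 215.6]
br [619.4  99.8  12. ] 2.4633469055866573 top@z [618.4 100.5] scene@z [620.4  99. ]
grip [590.7 158.5  46.3] 2.144109776631442 top@z [589.4 157.4] scene@z [584.5 145.9]
corners [array([652.1, -56.3]), array([ 671.3, -233.3]), array([ 503.6, -252.7]), array([480.5, -76.2])]
lid [ 590.4 -148.4   42.5] tab [ 512.4 -160.4   65. ]
[206.7 668.8 213.9] [[ 1.  -0.   0.3]
 [-0.3 -0.   1. ]
 [-0.  -1.  -0. ]]
```

```bash
cat >> h.py <<'E'
def plan(wps,claw=0,vmax=27,wmax=4.5,last=None):
    """wps: (xyz, yaw of tool z in deg or None); prints rows"""
    p,r,s=tool()
    if last: p=np.array(last[0],float); yaw=last[1]
    else: z=r.as_matrix()[:,2];yaw=np.degrees(np.arctan2(z[1],z[0]))
    print('from',np.round(p,1),'yaw',round(yaw,2))
    for X,a in wps:
        X=np.array(X,float);a=yaw if a is None else a
        d=(a-yaw+180)%360-180
        n=max(1,int(np.ceil(max(np.linalg.norm(X-p)/vmax,abs(d)/wmax))))
        rows=[]
        for i in range(n):
            t=np.radians(yaw+d*i/n);zt=np.array([np.cos(t),np.sin(t),0]);yt=np.array([0,0,-1]);xt=np.cross(yt,zt)
            v=(X-p)/n
            rows.append([round(float(k),3) for k in(v@xt/30,v@yt/30,v@zt/30,0,-d/n/5,0,claw)])
        p=X;yaw+=d;print(n,str(rows).replace(' ',''))
E
python3 - <<'E'
from h import *
p,r,s=tool();print(r.as_matrix().round(4))
plan([((440,200,214),6.4),((472,-166,150),6.4),((472,-166,38),6.4)])
E
```

```text
[[ 0.9554 -0.      0.2954]
 [-0.2954 -0.      0.9554]
 [-0.     -1.     -0.    ]]
from [206.7 668.8 213.9] yaw 72.82
20 [[0.602,-0.0,-0.632,0.0,0.664,0.0,0.0],[0.638,-0.0,-0.596,0.0,0.664,0.0,0.0],[0.671,-0.0,-0.558,0.0,0.664,0.0,0.0],[0.702,-0.0,-0.518,0.0,0.664,0.0,0.0],[0.731,-0.0,-0.476,0.0,0.664,0.0,0.0],[0.758,-0.0,-0.433,0.0,0.664,0.0,0.0],[0.781,-0.0,-0.389,0.0,0.664,0.0,0.0],[0.803,-0.0,-0.343,0.0,0.664,0.0,0.0],[0.821,-0.0,-0.296,0.0,0.664,0.0,0.0],[0.837,-0.0,-0.248,0.0,0.664,0.0,0.0],[0.85,-0.0,-0.199,0.0,0.664,0.0,0.0],[0.86,-0.0,-0.149,0.0,0.664,0.0,0.0],[0.867,-0.0,-0.099,0.0,0.664,0.0,0.0],[0.871,-0.0,-0.049,0.0,0.664,0.0,0.0],[0.873,-0.0,0.002,0.0,0.664,0.0,0.0],[0.871,-0.0,0.053,0.0,0.664,0.0,0.0],[0.867,-0.0,0.103,0.0,0.664,0.0,0.0],[0.859,-0.0,0.153,0.0,0.664,0.0,0.0],[0.849,-0.0,0.202,0.0,0.664,0.0,0.0],[0.836,-0.0,0.251,0.0,0.664,0.0,0.0]]
14 [[0.874,0.152,-0.021,0.0,-0.0,0.0,0.0],[0.874,0.152,-0.021,0.0,-0.0,0.0,0.0],[0.874,0.152,-0.021,0.0,-0.0,0.0,0.0],[0.874,0.152,-0.021,0.0,-0.0,0.0,0.0],[0.874,0.152,-0.021,0.0,-0.0,0.0,0.0],[0.874,0.152,-0.021,0.0,-0.0,0.0,0.0],[0.874,0.152,-0.021,0.0,-0.0,0.0,0.0],[0.874,0.152,-0.021,0.0,-0.0,0.0,0.0],[0.874,0.152,-0.021,0.0,-0.0,0.0,0.0],[0.874,0.152,-0.021,0.0,-0.0,0.0,0.0],[0.874,0.152,-0.021,0.0,-0.0,0.0,0.0],[0.874,0.152,-0.021,0.0,-0.0,0.0,0.0],[0.874,0.152,-0.021,0.0,-0.0,0.0,0.0],[0.874,0.152,-0.021,0.0,-0.0,0.0,0.0]]
5 [[0.0,0.747,0.0,0.0,-0.0,0.0,0.0],[0.0,0.747,0.0,0.0,-0.0,0.0,0.0],[0.0,0.747,0.0,0.0,-0.0,0.0,0.0],[0.0,0.747,0.0,0.0,-0.0,0.0,0.0],[0.0,0.747,0.0,0.0,-0.0,0.0,0.0]]
```

Emit:
step_arm(commands=[[0.6,0,-0.63,0,0.66,0,0],[0.64,0,-0.6,0,0.66,0,0],[0.67,0,-0.56,0,0.66,0,0],[0.7,0,-0.52,0,0.66,0,0],[0.73,0,-0.48,0,0.66,0,0],[0.76,0,-0.43,0,0.66,0,0],[0.78,0,-0.39,0,0.66,0,0],[0.8,0,-0.34,0,0.66,0,0],[0.82,0,-0.3,0,0.66,0,0],[0.84,0,-0.25,0,0.66,0,0],[0.85,0,-0.2,0,0.66,0,0],[0.86,0,-0.15,0,0.67,0,0],[0.87,0,-0.1,0,0.67,0,0],[0.87,0,-0.05,0,0.67,0,0],[0.87,0,0,0,0.67,0,0],[0.87,0,0.05,0,0.67,0,0],[0.87,0,0.1,0,0.67,0,0],[0.86,0,0.15,0,0.67,0,0],[0.85,0,0.2,0,0.67,0,0],[0.84,0,0.25,0,0.67,0,0]])

```text
t: 2.47
ee_pos: [440.6, 198.6, 214.2]
tool_rot: [0.527, -0.526, 0.472, -0.472]
contact_force: [-0.1, 1.0, -0.3]
gripper_width: 0.5
```

Emit:
step_arm(commands=[[0.87,0.15,-0.02,0,0,0,0],[0.87,0.15,-0.02,0,0,0,0],[0.87,0.15,-0.02,0,0,0,0],[0.87,0.15,-0.02,0,0,0,0],[0.87,0.15,-0.02,0,0,0,0],[0.87,0.15,-0.02,0,0,0,0],[0.87,0.15,-0.02,0,0,0,0],[0.87,0.15,-0.02,0,0,0,0],[0.87,0.15,-0.02,0,0,0,0],[0.87,0.15,-0.02,0,0,0,0],[0.87,0.15,-0.02,0,0,0,0],[0.87,0.15,-0.02,0,0,0,0],[0.87,0.15,-0.02,0,0,0,0],[0.87,0.15,-0.02,0,0,0,0],[0,0,0,0,0,0,0],[0,0,0,0,0,0,0]])

```text
t: 3.8
ee_pos: [472.2, -165.1, 150.8]
tool_rot: [-0.527, 0.527, -0.472, 0.472]
contact_force: [-0.0, 0.8, -0.3]
gripper_width: 0.7
```

Emit:
step_arm(commands=[[0,0.75,0,0,0,0,0],[0,0.75,0,0,0,0,0],[0,0.75,0,0,0,0,0],[0,0.75,0,0,0,0,0],[0,0.73,0,0,0,0,0],[0,0,0,0,0,0,0],[0,0,0.3,0,0,0,0],[0,0,0.3,0,0,0,0],[0,0,0,0,0,0,0]])

```text
t: 4.55
ee_pos: [493.5, -162.5, 40.9]
tool_rot: [0.528, -0.527, 0.47, -0.473]
contact_force: [0.1, 0.1, 0.3]
gripper_width: 0.9
```

```bash
python3 - <<'E'
from h import *
t=vision.grab_frame('top')[:,:,::-1];s=vision.grab_frame('scene')[:,:,::-1]
C=np.hstack([cv2.resize(t[155:255,255:355],(400,400),interpolation=2),cv2.resize(s[180:280,230:330],(400,400),interpolation=2)])
cv2.imwrite('pics/push.png',C)
E
```

```text
(no output)
```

View pics/push.png

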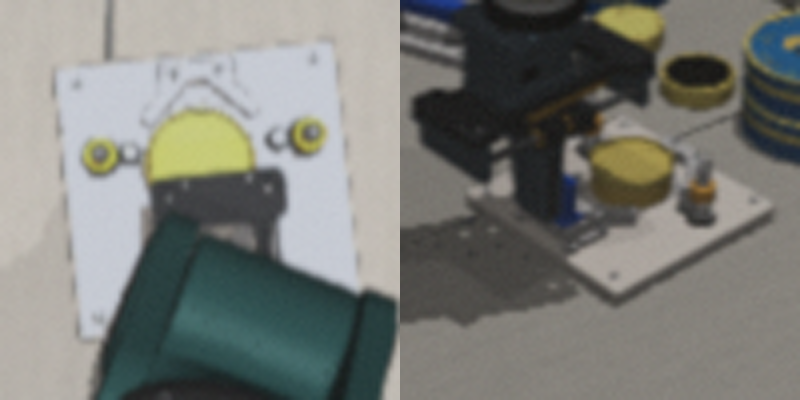

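The fingers stand just behind the blue tab, at about (548,185) in the crop's right half, with nothing else touched. I push on in small steps.

Emit:
step_arm(commands=[[0,0,0.15,0,0,0,0],[0,0,0.15,0,0,0,0],[0,0,0.15,0,0,0,0],[0,0,0,0,0,0,0]])

```text
t: 4.98
ee_pos: [504.2, -160.8, 39.3]
tool_rot: [-0.527, 0.527, -0.471, 0.471]
contact_force: [0.1, 0.1, 0.1]
gripper_width: 0.4
```

Emit:
step_arm(commands=[[0,0,0.1,0,0,0,0],[0,0,0,0,0,0,0]])

```text
t: 5.15
ee_pos: [506.7, -160.4, 39.0]
tool_rot: [-0.527, 0.527, -0.472, 0.471]
contact_force: [-2.1, 0.1, 1.0]
gripper_width: 0.3
```

Emit:
step_arm(commands=[[0,0,0.08,0,0,0,0],[0,0,0,0,0,0,0]])

```text
t: 5.32
ee_pos: [508.9, -160.2, 39.0]
tool_rot: [-0.527, 0.527, -0.472, 0.471]
contact_force: [-3.7, 0.1, 1.7]
gripper_width: 0.3
```

Emit:
step_arm(commands=[[0,0,0.1,0,0,0,0],[0,0,0.1,0,0,0,0],[0,0,0.1,0,0,0,0],[0,0,0,0,0,0,0]])

```text
t: 5.65
ee_pos: [518.0, -159.2, 38.9]
tool_rot: [-0.527, 0.527, -0.472, 0.471]
contact_force: [-1.8, -0.7, 1.4]
gripper_width: 0.8
```

Emit:
step_arm(commands=[[0,0,0.08,0,0,0,0],[0,0,0.08,0,0,0,0],[0,0,0,0,0,0,0]])

```text
t: 5.9
ee_pos: [520.2, -158.8, 38.8]
tool_rot: [-0.526, 0.528, -0.473, 0.47]
contact_force: [-21.6, -7.7, 18.2]
gripper_width: 0.4
```

Emit:
step_arm(commands=[[0,0,0.07,0,0,0,0],[0,0,0,0,0,0,0]])

```text
t: 6.07
ee_pos: [520.4, -158.6, 38.7]
tool_rot: [-0.525, 0.529, -0.474, 0.469]
contact_force: [-35.9, -12.2, 31.3]
gripper_width: 0.2
```

Emit:
step_arm(commands=[[0,0,-0.07,0,0,0,0],[0,0,0,0,0,0,0],[0,0,-0.5,0,0,0,0],[0,-0.2,-0.8,0,0,0,0],[0,-0.9,0,0,0,0,1],[0,-0.9,0,0,0,0,1],[-0.5,-0.7,0,0,0,0,1],[-0.9,-0.2,0,0,0,0,1],[-0.9,0,0,0,0,0,1],[-0.9,0,0,0,0,0,1],[-0.9,0,0,0,0,0,1],[-0.9,0,0,0,0,0,1]])

```text
t: 7.07
ee_pos: [467.5, -12.8, 126.4]
tool_rot: [0.527, -0.527, 0.471, -0.472]
contact_force: [0.3, -0.4, 0.1]
gripper_width: 50.7
```

```bash
python3 - <<'E'
from h import *
t=vision.grab_frame('top')[:,:,::-1]
C=cv2.resize(t[155:250,140:355],(800,353),interpolation=2)
cv2.imwrite('pics/after.png',C)
c=np.array([591,158.7]) # bar
g=R.from_euler('z',25.4,degrees=True)
plan([((591,158.7,150),25.4),((591,158.7,24),25.4)],claw=1)
E
```

```text
from [466.7  -9.9 126.1] yaw 6.38
8 [[-0.641,-0.099,0.593,0.0,-0.475,0.0,1.0],[-0.616,-0.099,0.619,0.0,-0.475,0.0,1.0],[-0.589,-0.099,0.644,0.0,-0.475,0.0,1.0],[-0.562,-0.099,0.668,0.0,-0.475,0.0,1.0],[-0.534,-0.099,0.691,0.0,-0.475,0.0,1.0],[-0.505,-0.099,0.712,0.0,-0.475,0.0,1.0],[-0.475,-0.099,0.733,0.0,-0.475,0.0,1.0],[-0.444,-0.099,0.752,0.0,-0.475,0.0,1.0]]
5 [[0.0,0.84,0.0,0.0,-0.0,0.0,1.0],[0.0,0.84,0.0,0.0,-0.0,0.0,1.0],[0.0,0.84,0.0,0.0,-0.0,0.0,1.0],[0.0,0.84,0.0,0.0,-0.0,0.0,1.0],[0.0,0.84,0.0,0.0,-0.0,0.0,1.0]]
```

View pics/after.png

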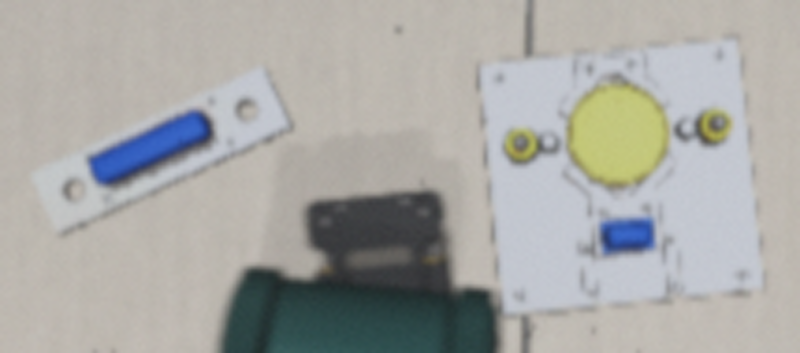

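The top view shows the tin seated midway between the dowels (lid at crop (618,134)), with the jaw shut and the bar unmoved. Next is the bar, with fingertips about 6 mm above its top.

Emit:
step_arm(commands=[[-0.64,-0.1,0.59,0,-0.475,0,1],[-0.62,-0.1,0.62,0,-0.475,0,1],[-0.59,-0.1,0.64,0,-0.475,0,1],[-0.56,-0.1,0.67,0,-0.475,0,1],[-0.53,-0.1,0.69,0,-0.475,0,1],[-0.5,-0.1,0.71,0,-0.475,0,1],[-0.48,-0.1,0.73,0,-0.475,0,1],[-0.44,-0.1,0.75,0,-0.475,0,1],[0,0,0,0,0,0,1]])

```text
t: 7.87
ee_pos: [594.6, 157.5, 151.1]
tool_rot: [0.599, -0.597, 0.376, -0.378]
contact_force: [-0.3, 0.3, 1.3]
gripper_width: 91.2
```

```bash
python3 - <<'E'
from h import *
np.set_printoptions(precision=1,suppress=True)
print('lid',at('top',(306.1,191),42.5),at('top',(279.8,193.4),72.5),at('top',(332.2,188.6),72.5))
b=[at('top',p,12) for p in((159.9,205.8),(206.4,184.8))];print(b,(b[0]+b[1])/2)
plan([((591,158.7,18),25.4)],claw=1)
E
```

```text
lid [ 602.9 -151.4   42.5] [594.5 -86.9  72.5] [ 607.6 -213.1   72.5]
[array([562.8, 218.2,  12. ]), array([617.6, 100.7,  12. ])] [590.2 159.5  12. ]
from [594.6 157.5 151.1] yaw 25.61
5 [[-0.017,0.887,-0.018,0.0,0.008,0.0,1.0],[-0.017,0.887,-0.018,0.0,0.008,0.0,1.0],[-0.017,0.887,-0.018,0.0,0.008,0.0,1.0],[-0.017,0.887,-0.018,0.0,0.008,0.0,1.0],[-0.017,0.887,-0.018,0.0,0.008,0.0,1.0]]
```

Emit:
step_arm(commands=[[-0.02,0.89,-0.02,0,0,0,1],[-0.02,0.89,-0.02,0,0,0,1],[-0.02,0.89,-0.02,0,0,0,1],[-0.02,0.89,-0.02,0,0,0,1],[-0.02,0.88,-0.02,0,0,0,1],[0,0,0,0,0,0,1],[0,0,0,0,0,0,0],[0,0,0,0,0,0,0],[0,0,0,0,0,0,0],[0,0,0,0,0,0,0],[0,0,0,0,0,0,0],[0,0,0,0,0,0,0],[0,0,0,0,0,0,0],[0,0,0,0,0,0,0]])

```text
t: 9.03
ee_pos: [587.5, 155.9, 17.1]
tool_rot: [0.598, -0.598, 0.378, -0.378]
contact_force: [0.5, 0.3, 0.5]
gripper_width: 40.7
```

Emit:
step_arm(commands=[[0,0,0,0,0,0,0],[0,0,0,0,0,0,0],[0,0,0,0,0,0,0],[0,0,0,0,0,0,0],[0,0,0,0,0,0,0],[0,0,0,0,0,0,0]])

```text
t: 9.53
ee_pos: [587.6, 155.9, 16.9]
tool_rot: [0.598, -0.598, 0.378, -0.378]
contact_force: [1.6, 0.2, 0.2]
gripper_width: 22.0
```

```bash
python3 - <<'E'
from h import *
plan([((588,156,140),None),((602.9,-151.3,130),6.4)],claw=0,vmax=22)
E
```

```text
from [587.6 155.9  16.9] yaw 25.38
6 [[0.0,-0.684,0.002,0.0,-0.0,0.0,0.0],[0.0,-0.684,0.002,0.0,-0.0,0.0,0.0],[0.0,-0.684,0.002,0.0,-0.0,0.0,0.0],[0.0,-0.684,0.002,0.0,-0.0,0.0,0.0],[0.0,-0.684,0.002,0.0,-0.0,0.0,0.0],[0.0,-0.684,0.002,0.0,-0.0,0.0,0.0]]
14 [[0.676,0.024,-0.282,0.0,0.271,0.0,0.0],[0.683,0.024,-0.265,0.0,0.271,0.0,0.0],[0.689,0.024,-0.249,0.0,0.271,0.0,0.0],[0.695,0.024,-0.233,0.0,0.271,0.0,0.0],[0.7,0.024,-0.216,0.0,0.271,0.0,0.0],[0.705,0.024,-0.2,0.0,0.271,0.0,0.0],[0.709,0.024,-0.183,0.0,0.271,0.0,0.0],[0.713,0.024,-0.166,0.0,0.271,0.0,0.0],[0.717,0.024,-0.149,0.0,0.271,0.0,0.0],[0.72,0.024,-0.132,0.0,0.271,0.0,0.0],[0.723,0.024,-0.115,0.0,0.271,0.0,0.0],[0.726,0.024,-0.098,0.0,0.271,0.0,0.0],[0.728,0.024,-0.081,0.0,0.271,0.0,0.0],[0.73,0.024,-0.064,0.0,0.271,0.0,0.0]]
```

Emit:
step_arm(commands=[[0,-0.68,0,0,0,0,0],[0,-0.68,0,0,0,0,0],[0,-0.68,0,0,0,0,0],[0,-0.68,0,0,0,0,0],[0,-0.68,0,0,0,0,0],[0,-0.68,0,0,0,0,0],[0.68,0.02,-0.28,0,0.27,0,0],[0.68,0.02,-0.27,0,0.27,0,0],[0.69,0.02,-0.25,0,0.27,0,0],[0.7,0.02,-0.23,0,0.27,0,0],[0.7,0.02,-0.22,0,0.27,0,0],[0.7,0.02,-0.2,0,0.27,0,0],[0.71,0.02,-0.18,0,0.27,0,0],[0.71,0.02,-0.17,0,0.27,0,0],[0.72,0.02,-0.15,0,0.27,0,0],[0.72,0.02,-0.13,0,0.27,0,0],[0.72,0.02,-0.12,0,0.27,0,0],[0.73,0.02,-0.1,0,0.27,0,0],[0.73,0.02,-0.08,0,0.27,0,0],[0.73,0.02,-0.06,0,0.28,0,0]])

```text
t: 11.2
ee_pos: [601.6, -152.6, 130.2]
tool_rot: [-0.527, 0.527, -0.472, 0.471]
contact_force: [0.4, 0.0, -3.0]
gripper_width: 21.8
```

Emit:
step_arm(commands=[[0,0,0,0,0,0,0],[0,0,0,0,0,0,0],[0,0,0,0,0,0,0]])

```text
t: 11.45
ee_pos: [601.8, -151.2, 130.4]
tool_rot: [-0.527, 0.527, -0.472, 0.471]
contact_force: [0.5, -0.4, -3.7]
gripper_width: 21.8
```

```bash
python3 - <<'E'
from h import *
p,r,s=tool();print(p,r.as_matrix().round(4)[:,2],s['contact_force'],s['gripper_width'])
t=vision.grab_frame('top')[:,:,::-1];s=vision.grab_frame('scene')[:,:,::-1]
C=np.vstack([cv2.resize(t[160:235,255:355],(800,600),interpolation=2)])
cv2.imwrite('pics/over_t.png',C)
cv2.imwrite('pics/over_s.png',cv2.resize(s[175:250,235:335],(800,600),interpolation=2))
E
```

```text
[ 601.81970057 -151.19375671  130.39615821] [ 0.9937  0.1121 -0.0011] [ 0.50426954 -0.37981374 -3.67165394] 21.833456500107847
```

View pics/over_t.png

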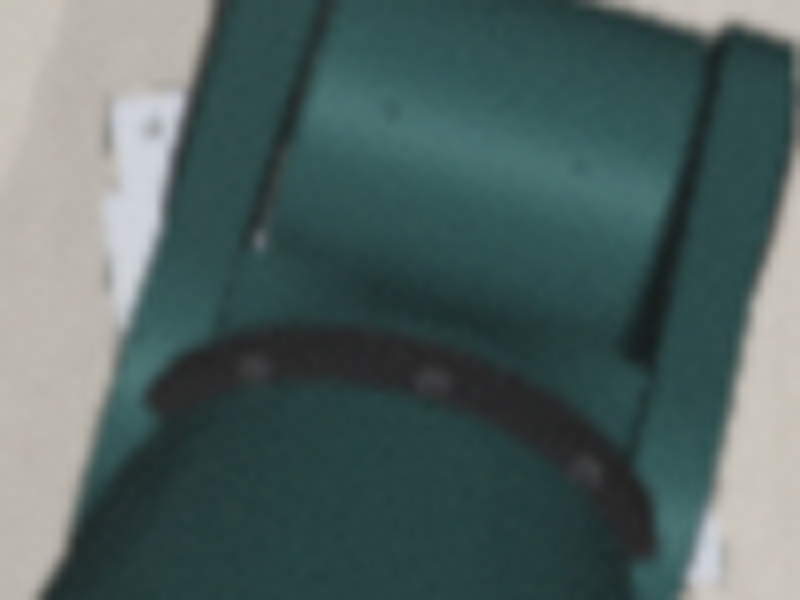

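View pics/over_s.png

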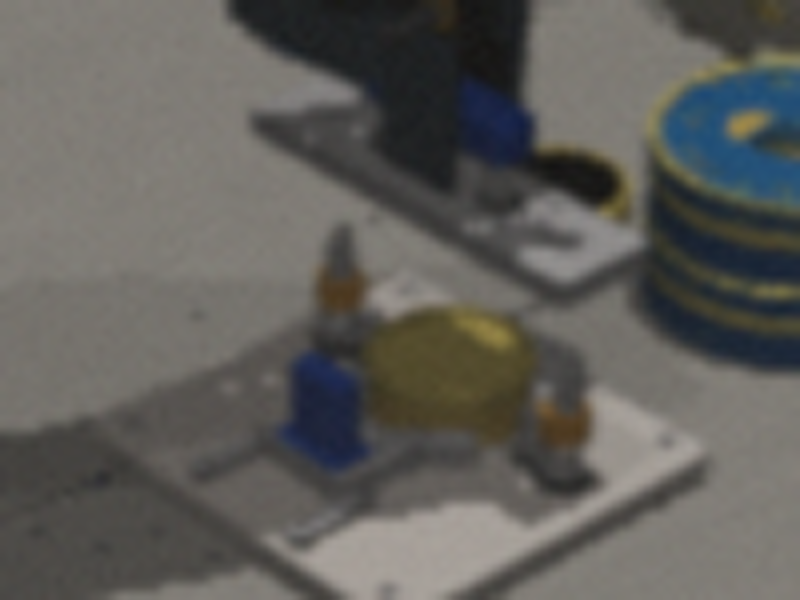

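The top view is blocked by the arm. The scene crop shows the level bar with its right corner at (650,240) and left corner at (252,118). The dowel tips are at (343,225) and (565,345). I compare model projections with these to find the offset of bar against jig.

```bash
cat >> h.py <<'E'
def fr(o,yaw,q): return np.array(o,float)+R.from_euler('z',yaw,degrees=True).apply(q)
BAR=dict(c1=(23,88,12),c2=(-23,88,12),c3=(-23,-88,12),c4=(23,-88,12),c2b=(-23,88,0),c3b=(-23,-88,0),c4b=(23,-88,0),h1=(0,65,12),h2=(0,-65,12))
JIG=dict(da=(0,65,72.5),db=(0,-65,72.5),s1=(60,90,15),s2=(60,-90,15),s3=(-114,-90,15),s4=(-114,90,15),lid=(0,0,42.5),tab=(-68,0,65))
E
python3 - <<'E'
from h import *
np.set_printoptions(precision=1,suppress=True)
im=cv2.imread('pics/over_s.png')
cr=lambda X:(proj('scene',X)-[235,175])*8+3.5
for M,o,yaw,c in((BAR,(601.8,-151.2,113.4),6.4,(0,255,0)),(JIG,(602.9,-151.3,0),6.4,(0,0,255))):
  for k,q in M.items():
    u=cr(fr(o,yaw,q));print(k,u);cv2.drawMarker(im,tuple(int(v) for v in u),c,0,10,1)
  a=fr(o,yaw,(0,0,0));print('px per mm x,y,z',[(cr(a+5*e)-cr(a))/5 for e in np.eye(3)])
print('scene dowels',at('scene',(277.9,203.1),72.5),at('scene',(305.6,218.1),72.5))
cv2.imwrite('pics/ov.png',im)
E
```

```text
c1 [342.5  74.9]
c2 [256.7 112.8]
c3 [569.  291.2]
c4 [655.6 247.5]
c2b [256.9 138.8]
c3b [567.9 318.3]
c4b [654.1 274.4]
h1 [338.4 115.3]
h2 [569.3 244.8]
px per mm x,y,z [array([ 2.1, -0.8]), array([-1.5, -1.1]), array([ 0.1, -2.2])]
da [340.1 227.8]
db [566.8 360.8]
s1 [404.8 270.5]
s2 [713.7 452.1]
s3 [391.3 630.2]
s4 [ 85.7 425.2]
lid [449.1 356. ]
tab [322.2 372.1]
px per mm x,y,z [array([ 2. , -0.8]), array([-1.5, -1.2]), array([ 0., -2.])]
scene dowels [597.6 -88.5  72.5] [ 616.  -209.4   72.5]
```

View pics/ov.png

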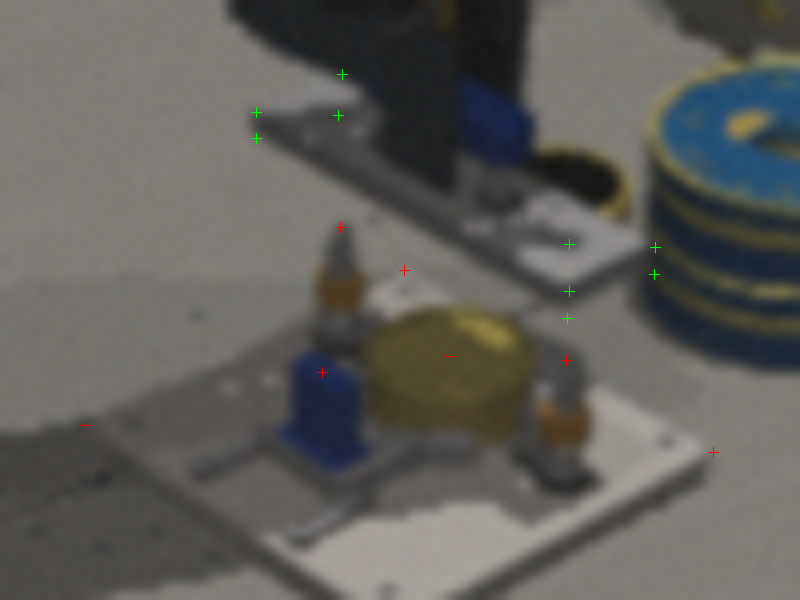

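The jig model fits the picture, and the bar is about 1.5 mm off towards +y, which agrees with the top-view estimate. I correct that and come down.

Emit:
step_arm(commands=[[0.05,0.5,0.04,0,0,0,0],[0,0.5,0,0,0,0,0],[0,0.3,0,0,0,0,0],[0,0,0,0,0,0,0]])

```text
t: 11.88
ee_pos: [602.3, -152.2, 89.1]
tool_rot: [-0.527, 0.528, -0.472, 0.47]
contact_force: [-0.5, 0.3, -3.8]
gripper_width: 21.8
```

Emit:
step_arm(commands=[[0,0.1,0,0,0,0,0],[0,0.1,0,0,0,0,0],[0,0,0,0,0,0,0]])

```text
t: 12.13
ee_pos: [603.8, -153.0, 85.7]
tool_rot: [-0.527, 0.527, -0.471, 0.471]
contact_force: [-0.1, 0.7, -3.1]
gripper_width: 22.0
```

Emit:
step_arm(commands=[[0,0.1,0,0,0,0,0],[0,0,0,0,0,0,0]])

```text
t: 12.3
ee_pos: [603.8, -153.1, 82.8]
tool_rot: [0.527, -0.527, 0.471, -0.471]
contact_force: [-0.7, 0.2, -4.5]
gripper_width: 21.8
```

The bar's underside is 7 mm below the dowel tips with no side force, so it is threading on.

Emit:
step_arm(commands=[[0,0.1,0,0,0,0,0],[0,0,0,0,0,0,0]])

```text
t: 12.47
ee_pos: [603.6, -153.0, 79.5]
tool_rot: [-0.527, 0.527, -0.471, 0.471]
contact_force: [-0.3, 0.3, -4.0]
gripper_width: 21.8
```

Emit:
step_arm(commands=[[0,0.1,0,0,0,0,0],[0,0,0,0,0,0,0]])

```text
t: 12.63
ee_pos: [604.0, -153.1, 76.6]
tool_rot: [0.527, -0.527, 0.471, -0.471]
contact_force: [1.2, -0.6, -4.1]
gripper_width: 21.7
```

Emit:
step_arm(commands=[[0,0.1,0,0,0,0,0],[0,0,0,0,0,0,0]])

```text
t: 12.8
ee_pos: [604.0, -153.1, 73.6]
tool_rot: [0.527, -0.527, 0.471, -0.471]
contact_force: [3.1, -1.2, -4.7]
gripper_width: 21.7
```

Emit:
step_arm(commands=[[0,0.1,0.02,0,0,0,0],[0,0,0,0,0,0,0]])

```text
t: 12.97
ee_pos: [604.2, -152.9, 70.3]
tool_rot: [-0.527, 0.527, -0.471, 0.471]
contact_force: [1.2, -1.0, -3.7]
gripper_width: 22.2
```

Emit:
step_arm(commands=[[0,0.1,0,0,0,0,0],[0,0,0,0,0,0,0]])

```text
t: 13.13
ee_pos: [604.2, -152.9, 67.4]
tool_rot: [-0.527, 0.527, -0.471, 0.471]
contact_force: [1.5, -0.3, -4.0]
gripper_width: 21.9
```

```bash
python3 - <<'E'
from h import *
s=vision.grab_frame('scene')[:,:,::-1]
im=cv2.resize(s[175:250,235:335],(800,600),interpolation=2);cv2.imwrite('pics/on.png',im)
E
```

```text
(no output)
```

View pics/on.png

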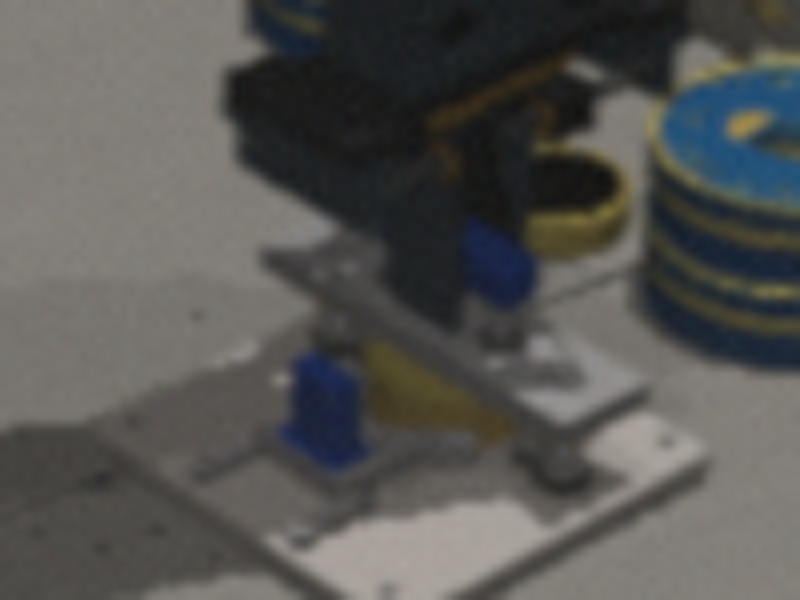

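The bar is on both dowels, level, just above the collars. Now the press.

Emit:
step_arm(commands=[[0,0.1,0,0,0,0,0],[0,0,0,0,0,0,0],[0,0,0,0,0,0,0]])

```text
t: 13.43
ee_pos: [604.4, -153.0, 64.9]
tool_rot: [-0.527, 0.527, -0.471, 0.471]
contact_force: [0.6, -0.2, 1.8]
gripper_width: 21.7
```

Emit:
step_arm(commands=[[0,0.1,0,0,0,0,0],[0,0.1,0,0,0,0,0],[0,0,0,0,0,0,0]])

```text
t: 13.68
ee_pos: [604.5, -153.0, 58.7]
tool_rot: [0.527, -0.527, 0.471, -0.471]
contact_force: [-0.4, 0.0, 4.1]
gripper_width: 22.3
```

Emit:
step_arm(commands=[[0,0.06,0,0,0,0,0],[0,0,0,0,0,0,0]])

```text
t: 13.85
ee_pos: [604.5, -153.0, 57.1]
tool_rot: [0.527, -0.527, 0.471, -0.471]
contact_force: [-1.5, 0.5, 6.2]
gripper_width: 22.4
```

Emit:
step_arm(commands=[[0,0.05,0,0,0,0,0],[0,0,0,0,0,0,0]])

```text
t: 14.02
ee_pos: [604.5, -153.0, 55.7]
tool_rot: [0.527, -0.527, 0.471, -0.471]
contact_force: [-2.4, 0.9, 6.4]
gripper_width: 21.9
```

Emit:
step_arm(commands=[[0,0.04,0,0,0,0,0],[0,0,0,0,0,0,0]])

```text
t: 14.18
ee_pos: [604.7, -153.0, 55.3]
tool_rot: [0.527, -0.527, 0.471, -0.471]
contact_force: [-6.3, 1.8, 18.5]
gripper_width: 21.8
```

Emit:
step_arm(commands=[[0,0.03,0,0,0,0,0],[0,0,0,0,0,0,0]])

```text
t: 14.35
ee_pos: [604.8, -153.1, 55.2]
tool_rot: [0.527, -0.527, 0.471, -0.471]
contact_force: [-10.4, 3.6, 32.3]
gripper_width: 21.9
```

Emit:
step_arm(commands=[[0,-0.013,-0.015,0,0,0,0],[0,0,0,0,0,0,0],[0,0,0,0,0,0,0]])

```text
t: 14.6
ee_pos: [604.8, -153.1, 55.2]
tool_rot: [0.527, -0.527, 0.471, -0.472]
contact_force: [-5.6, 3.7, 22.9]
gripper_width: 21.7
```

```bash
python3 - <<'E'
from h import *
s=vision.grab_frame('scene')[:,:,::-1]
im=cv2.resize(s[175:250,235:335],(800,600),interpolation=2)
p,r,_=tool()
for M,o,c in((BAR,fr((p[0],p[1],38.5),6.4,(0,1.6,0)),(0,255,0)),(JIG,(602.9,-151.3,0),(0,0,255))):
  for k,q in M.items():
    u=(proj('scene',fr(o,6.4,q))-[235,175])*8+3.5;cv2.drawMarker(im,tuple(int(v) for v in u),c,0,10,1)
cv2.imwrite('pics/end.png',im)
s=tool()[2];print(p,s['contact_force'],s['torque'],s['gripper_width'],r.as_matrix().round(3))
E
```

```text
[ 604.74285919 -153.06963132   55.23707157] [-6.60008632  3.45138791 23.18286751] [0.54490231 1.15728674 0.12130547] 21.72437165384926 [[ 0.112  0.001  0.994]
 [-0.994 -0.     0.112]
 [ 0.    -1.     0.001]]
```

View pics/end.png

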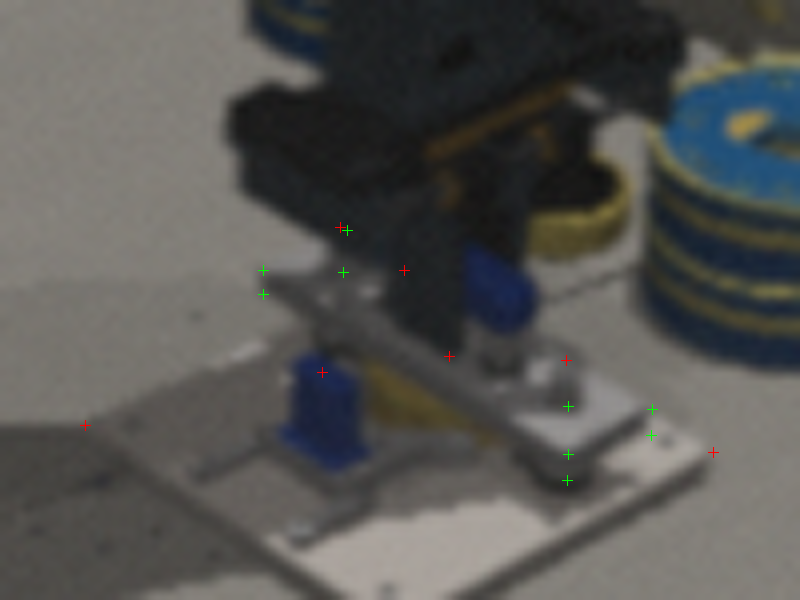

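```bash
python3 -c "
from plant import order,manip
print(order.job_done());s=manip.state();print(s['t'],s['ee_pos'],s['contact_force'])"
```

```text
the job is handed in; nothing more can be done
None
the job is handed in; nothing more can be done
```

I closed the jig and handed the job in at about 14.6 s, with the arm still holding the blue-grip bar and pressing it down. No verdict came back.

- **Jaw:** I pushed the blue tab until it stopped firmly, with about 36 N peak sideways force at the wrist, or about 49 N including an unexplained upward part. The next top view showed the tin sitting midway between the dowels.
- **Bar:** It went over both dowels with under about 3.5 N of side force. It landed on the stops with the tool at 55.2 mm; I expected 55.5 mm. It reached 32 N on landing, and I eased it to about 23 N for the finish.
- **Level:** The wrist moment, read as taken about the flange, puts the load nearly central. In the last picture the bar's corners were up to about 4 mm off the level-bar model, left end low. I saw about the same offset before landing, and part of it on the fixed jig, so I took it as reading error and did not check further.
- **Not measured directly:** The lid's travel and the jaw's final position were not measured. I infer the lid from the bar landing on the stops, and the jaw from the firm stop and the picture after the push.
- **Other disagreements:** The bar centre from the top camera was about 4 mm from where the gripper closed on it. The scene camera put one dowel several millimetres from the top camera's reading. I corrected by about 1.5 mm before lowering the bar.

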